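# Load a board carrier and set the stage wheel free of backlash

### The arm

A 7-joint arm with a two-finger parallel gripper is mounted at the origin on the work surface. World frame = base frame: x ahead of the robot, y to its left, z up, the work surface at z = 0. Lengths are in m, angles in degrees, forces in N, time in s.
With the tool pointing down it reaches from about 0.425 to 1.025 m from the base axis. Payload 9.4 kg.
Tool frame: the origin (TCP) lies at the very end of the fingers, on their centre line; the grasp point (between the pads) lies 19 mm behind it; z points along the fingers, y is the direction in which the jaws open and shut (so a half turn about z gives the same grasp; the last joint's range is limited). The gripper opens to 93 mm and grips with 3 to 60 N. Pads are 15 mm wide; open, the fingers measure 128 mm over their backs; the gripper's body (75 mm by 188 mm) begins 65 mm behind the grasp point.
Start: joints at [62.011, 34.337, -0.143, 91.639, 0.103, 54.024, -4.572], TCP at [0.29, -0.664, 0.219] pointing down, gripper open.
Joint ranges: [-147.43, 147.43], [-19.82, 112.94], [-74.19, 73.91], [6.32, 146.72], [-59.91, 239.91], [6.04, 106.73], [-150.56, 150.56]. Speed limits (degrees/s): [127.2, 127.2, 172.46, 172.46, 180, 180, 180].

### API

Orientations are given as [roll, pitch, yaw] about the fixed x, y, z axes, in that order (R = Rz(yaw) Ry(pitch) Rx(roll)).
In Python, from rig import * gives the robot as it stands.
- The arm moves only by the shell command python3 -m creep 'ROWS' [FORCE]. ROWS is JSON, one flat list of numbers, 7 for each row, row after row: the shift along the tool's x, y, z in mm, then the turn, a rotation vector about the tool's x, y, z in degrees, then the finger opening in mm, from 0 to 93. A call has 1 to 8 rows; each row is the pose to reach, as a shift and turn from the pose commanded when the call began, along the tool's axes at that moment; what a row does not reach only later rows make up. A row lasts 1/8 s, in which the tool goes at most 62.5 mm and 10.7 degrees, less where a joint would pass 70% of its speed; a pose out of reach is approached as far as the arm can. A call with a gripper value outside its range is refused whole. The fingers move at their own pace and stop on an object; FORCE is the grip in N (left out, the last holds). Time passes only in rows, so rows that repeat a pose let the fingers close. It gives the time, the measured TCP pose, the force and the opening at its end, in the units of the state.
- get_obs(): the state, without advancing time (a new reading comes with each control period).
- capture(name): name is "scene" or "top"; returns the picture (420x560x3 uint8, blue, green, red); there is no depth.
- camera_model(name): a dict with "intrinsics" (3x3 intrinsics, pixels), "cam_to_world" (4x4, takes a point from camera to world coordinates). Camera axes: x right, y down, z forward; pixel columns grow to the right and rows downward; lengths in m; the calibration is good to about 2 mm. A picture is of the moment at which its call begins. camera_model takes no time and is no camera call.
- sign_off(): hands the job in, once; it reports no verdict.
Trained networks look in the newest picture that a camera, given by its name, has taken for a name from the list of things; names that differ only in an ending like _2 or _b are one class to them, and where a whole thing is asked for, a point or a joint stands for the part that bears it (a point fixed in the world has none). Each returns a list of dicts, best first, with "conf" (0 to 1); they miss things now and then, are a little off and sometimes report something else, mostly with a low value. They report only what shows in the picture. A call takes as long as a camera call. They do not tell look-alikes from the thing itself.
- outline_of(label, camera): "region" (420x560 bool, what is visible of it).
- mark_of(label, camera): "location" ([x, y, z] in m, in the coordinates of the camera as it stood for that picture, good to about 4 mm: a listed point, or the origin of a listed thing).
The state is a dict: "t": time; "q": joint angles; "qvel": joint speeds; "effort": joint torques, N m; "position": TCP position; "orientation": TCP orientation; "ft_force": force on the tool from outside, world axes, zero at the start; "moment": the same for the moment, N m; "width": opening from 0.0 (shut) to 1.0 (fully open).
Only numpy, scipy, OpenCV 4.12 (cv2) and the standard library are available. Lean on these libraries where they do the work, as an engineer would, in place of code of your own. Each camera call takes 0.05 s, during which the arm holds its last target. There are 200 camera calls.

### The job

Draw the bottom green carrier out of the blue magazine, leaving the two above it inside, and lay it flat, square and centred on the stage's aluminium bed between the two end stops, then let go of it. Then take the black handwheel by its red handle and wind it anticlockwise (seen from above) until its red line is well past the yellow marker, by about an eighth of a turn, and bring it back clockwise to stop with the red line at the marker, so that the play is taken up clockwise; let go and leave the other things on the bench where they are.

Things in the scene. Friction and masses are not known exactly. Their poses are not given: they have to be found in the camera images.
- stage: Inspection stage, fixed to the bench: grey base plate 170 (x) x 330 (y) x 18 mm; origin at the centre of its underside, z up. In its frame the bed lies on the +y side (centre at x 0, y +95 mm, moving with the wheel by up to 18 mm along y) and the white gearbox (130 x 130 mm, top 48 mm up) with the handwheel on the -y side (axis at x 0, y -85 mm). Nothing stands over them; the tallest part is the red handle, 109 mm up.
- bed_centre (a point): Centre of the top face of the aluminium bed, 50 mm above the bench, axes as the stage's. The bed is 170 mm long along x and 44 mm wide along y (narrower than a carrier, so fingers can straddle it; below, within 22 mm of its top, there is free air beside it). At each end stands a dark stop 6 mm high; between the stops are 156 mm, for a carrier of 140 mm. The bed slides along the stage's y by 8 mm for each radian of the spindle.
- wheel_axis (a point): Centre of the handwheel's top face, 64 mm above the bench; the wheel's axis is vertical through it. The wheel is a flat black disc of 116 mm diameter, 12 mm thick, with white ticks every 10 degrees.
- handle_top (a point): Centre of the top of the handwheel's handle: an upright red cylinder, 18 mm in diameter and 42 mm tall, standing 45 mm from the wheel's axis with its top 109 mm above the bench (its foot is 3 mm above the wheel's face). It spins freely on its own axis, so it can be held at a fixed gripper yaw and carried round the circle. It stands opposite the red line. Winding takes 3 to 5 N at the handle.
- wheel_line (a point): Point on the red line of the handwheel, 55 mm from the wheel's axis, on its top face. When spindle plus play is 0 it lies towards the stage's +x.
- marker_tip (a point): Point on the yellow marker's radius, 55 mm from the wheel's axis, at the height of the wheel's top face. The marker itself is a yellow block just outside the wheel's rim, on a stiff ring under the wheel; the wheel is set when the red line meets it.
- marker_ring: The yellow marker's carrier: origin on the wheel's axis at the top of the gearbox, x pointing towards the marker, z up (so +y is the anticlockwise side of the marker). It stays put during the work, wherever it was set (up to 30 degrees either side of the stage's +x).
- spindle (a joint): Angle of the stage's spindle (rad), growing clockwise seen from above. Follows the wheel only once the play is taken up; stays where it is left. Range -2.2 to 2.2.
- play (a joint): Angle of the handwheel relative to the spindle (rad), clockwise positive, free between -0.2 and +0.2 (0.4 rad = 23 degrees of backlash in all). Wheel angle = spindle + play. +0.2: play taken up clockwise; -0.2: anticlockwise.
- magazine: Gravity magazine, fixed: blue block 152 (x) x 66 (y) x 40 mm with clear side walls, steel back and front, 82 mm tall; origin at the centre of its underside. Its front faces its own -x, outer face at x -76 mm. The carriers lie on its floor 40 mm up, lengths along x; the bottom one passes under the front through a slot 18 mm high and is clear after 95 to 105 mm along -x.
- tongue (a point): Middle of the top of the steel tongue that runs on from the magazine's floor, level with it (40 mm up), 36 mm wide, from x -76 to -194 mm of the magazine. The drawn carrier slides along it and rests on it, overhanging it on both sides, so it can be gripped again at its middle before lifting (held by one end it sags in the grip).
- carrier0: The bottom carrier: green plate 140 (x) x 50 (y) x 12 mm, about 100 g, origin at the centre of its underside, z up. At the start about 40 mm of its -x end stands out of the magazine's front, 40 mm above the bench its sides overhanging the tongue with free air below, to be gripped across its 50 mm width.
- carrier1: The carrier above the bottom one, the same; rests on it and drops down when it is drawn.
- carrier2: The top carrier, the same.
- tin: Bystander: round white jar with orange cap, 64 mm diameter, 34 mm tall, in front of the stage.
- tweezers: Bystander: steel tweezers lying flat, 125 mm long, 5 mm high, beside the magazine's tongue.
- driver: Bystander: green screwdriver, 180 mm, lying behind the stage.
- pliers: Bystander: blue-handled pliers, 160 mm long, 16 mm high, lying left of the magazine.
- dish: Bystander: white dish, 80 mm diameter, 22 mm tall, at the back.
- spool: Bystander: copper spool, 68 mm diameter, 35 mm tall, right of the stage.
- flask: Bystander: white bottle, 56 mm diameter, 110 mm tall, at the back right.
Mind the look-alikes: they are no part of the job. What is shaped like the carrier0 but brown is not meant. Leave any orange look-alike of the carrier2 alone.

How it is judged (in metres and radians):
On the way, in this order (a step that is already met when the one before it is completed fails the run):
1. the bottom carrier lies flat on the bed between the stops, let go (x of carrier0 in the frame of bed_centre between -0.009 and 0.009 m and y of carrier0 in the frame of bed_centre between -0.012 and 0.012 m and z of carrier0 in the frame of bed_centre between -0.004 and 0.004 m and angle between carrier0's own z axis and vertical below 0.06 rad and angle between the x axis of carrier0 and the x axis of bed_centre, either way round below 0.15 rad and contact force between the fingers and carrier0 below 0.1 N), for 0.2 s.
2. the wheel has been wound anticlockwise so that its red line is at least 30 degrees past the marker (y of wheel_line in the frame of marker_ring above 0.0275 m), for 0.05 s.
At the end, for the whole second after the job is handed in: Bottom carrier flat on the bed (within 9 mm of its centre lengthways, 12 mm across, 4 mm in height, 0.15 rad), the other two in the magazine within 10 mm of its middle and 30 to 75 mm up, red line within 6 mm of the marker tip, play above 0.10 rad, all at rest (x of carrier0 in the frame of bed_centre between -0.009 and 0.009 m and y of carrier0 in the frame of bed_centre between -0.012 and 0.012 m and z of carrier0 in the frame of bed_centre between -0.004 and 0.004 m and angle between carrier0's own z axis and vertical below 0.06 rad and angle between the x axis of carrier0 and the x axis of bed_centre, either way round below 0.15 rad and x of carrier1 in the frame of magazine between -0.01 and 0.01 m and y of carrier1 in the frame of magazine between -0.01 and 0.01 m and z of carrier1 in the frame of magazine between 0.03 and 0.075 m and x of carrier2 in the frame of magazine between -0.01 and 0.01 m and y of carrier2 in the frame of magazine between -0.01 and 0.01 m and z of carrier2 in the frame of magazine between 0.03 and 0.075 m and horizontal distance between wheel_line and marker_tip below 0.006 m and value of joint play above 0.1 rad and linear speed of carrier0 below 0.02 m/s and velocity of joint spindle between -0.05 and 0.05 rad/s); the robot touches nothing.
It fails at once if a bystander (jar, tweezers, screwdriver, pliers, dish, spool or bottle) is moved more than 30 mm (distance of any of tin, tweezers, driver, pliers, dish, spool, flask from where it was at the start of the episode above 0.03 m).
It fails at once if an upper carrier leaves the magazine (horizontal distance between any of carrier1, carrier2 and magazine above 0.03 m).
It also fails if it takes over 64 s, if anything falls off the work surface, if the arm or the gripper's body presses on something with over 40 N, if the wrist force passes 120 N, or if a joint passes its speed limit or range.

## Working session

There is one attempt and no reset: what is moved stays moved. The work goes in short steps, Python scripts to look and compute and a shell command to move; the robot and the scene stay as the last step left them, time stands still between calls to the robot, and variables do not carry over. Pictures are saved under pics/ and viewed, about 8 in all and at most 12, crops included, and the job is handed in when it is done.

```bash
mkdir -p pics
python3 - <<'E'
from rig import *
import cv2,numpy as np
o=get_obs();print(o['t'],o['position'],o['orientation'],o['width'])
for c in("scene","top"):
    im=capture(c);cv2.imwrite(f"pics/{c}0.png",im);m=camera_model(c);T=np.array(m['cam_to_world']);print(c,np.round(m['intrinsics'],1).tolist(),np.round(T,3).tolist())
    for l in("stage","bed_centre","wheel_axis","handle_top","wheel_line","marker_tip","magazine","tongue","carrier0"):
        for d in mark_of(l,c)[:3]:
            print(l,round(d['conf'],2),np.round((T@[*d['location'],1])[:3],4))
E
```

```text
0.0 [ 0.2899797  -0.66396029  0.21775   ] [-1.79911607e+02  7.36487615e-03  2.35972774e+01] 0.9989245469201862
scene [[410.6, 0.0, 281.4], [0.0, 410.6, 208.9], [0.0, 0.0, 1.0]] [[-0.87, 0.368, -0.329, 0.96], [0.493, 0.632, -0.598, 0.817], [-0.012, -0.683, -0.731, 1.01], [0.0, 0.0, 0.0, 1.0]]
stage 0.87 [ 0.509  -0.0609 -0.0028]
bed_centre 0.84 [0.5148 0.0435 0.047 ]
bed_centre 0.29 [7.634e-01 4.190e-02 2.000e-04]
wheel_axis 0.94 [ 0.4998 -0.1457  0.06  ]
handle_top 0.63 [0.4201 0.3891 0.0029]
handle_top 0.4 [ 0.4901 -0.1056  0.1076]
wheel_line 0.71 [ 0.5182 -0.202   0.067 ]
marker_tip 0.55 [ 0.5547 -0.1652  0.0696]
magazine 0.91 [0.6194 0.2949 0.0018]
magazine 0.69 [4.213e-01 3.869e-01 2.000e-04]
tongue 0.74 [0.4847 0.2876 0.0398]
carrier0 0.98 [0.3412 0.1966 0.001 ]
carrier0 0.9 [0.4964 0.6007 0.0008]
carrier0 0.62 [0.6192 0.2959 0.0643]
top [[408.9, 0.0, 278.5], [0.0, 408.9, 214.0], [0.0, 0.0, 1.0]] [[0.022, -0.989, 0.145, 0.35], [-1.0, -0.025, -0.019, 0.08], [0.022, -0.145, -0.989, 1.422], [0.0, 0.0, 0.0, 1.0]]
stage 0.62 [ 0.5085 -0.0598  0.0025]
bed_centre 0.71 [0.5158 0.0424 0.0519]
wheel_axis 0.81 [ 0.5018 -0.1523  0.0649]
handle_top 0.47 [ 0.4878 -0.1019  0.1086]
wheel_line 0.61 [ 0.5205 -0.1959  0.0683]
wheel_line 0.56 [0.6202 0.2941 0.0629]
marker_tip 0.63 [ 0.5579 -0.1628  0.0637]
marker_tip 0.37 [ 0.4999 -0.1488  0.0657]
magazine 0.82 [0.6181 0.2912 0.0031]
tongue 0.65 [0.4844 0.287  0.0387]
carrier0 0.96 [0.3454 0.2032 0.0032]
carrier0 0.88 [0.4928 0.598  0.    ]
carrier0 0.67 [0.4846 0.2846 0.0419]
```

Run:
```python
import cv2,numpy as np
a=cv2.imread('pics/scene0.png');b=cv2.imread('pics/top0.png')
cv2.imwrite('pics/both.png',cv2.resize(np.hstack([a,b]),(800,300)))
```

```text
(no output)
```

View pics/top0.png

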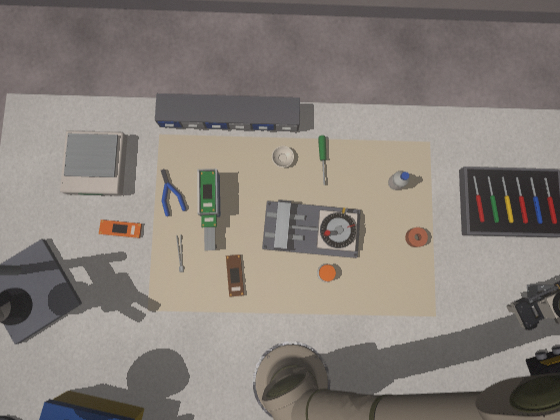

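View pics/scene0.png

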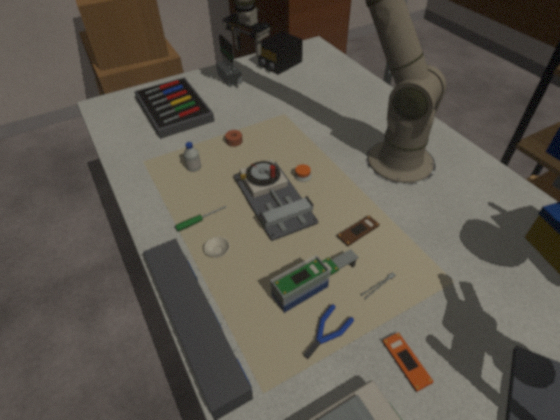

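The top view shows three plates shaped like carriers: green in the blue magazine at (208,195), with its end out at (208,220); brown at (235,275); and orange at (120,229). The green one in the magazine fits the description. Next I'll overlay a model in an enlarged crop to confirm this and check the poses.

```bash
cat > h.py <<'E'
import cv2,numpy as np
from rig import *
def proj(c,P):
    m=camera_model(c);T=np.linalg.inv(np.array(m['cam_to_world']));K=np.array(m['intrinsics'])
    p=(T[:3,:3]@np.atleast_2d(P).T).T+T[:3,3];p=(K@p.T).T;return p[:,:2]/p[:,2:]
def fr(x,y,yaw,pts):
    a=np.radians(yaw);return np.array([[x+p[0]*np.cos(a)-p[1]*np.sin(a),y+p[0]*np.sin(a)+p[1]*np.cos(a),p[2]] for p in pts])
def rect(x0,x1,y0,y1,z):return [(x0,y0,z),(x1,y0,z),(x1,y1,z),(x0,y1,z)]
def overlay(c,im,box,s,items):
    x,y,w,h=box;o=cv2.resize(im[y:y+h,x:x+w],None,fx=s,fy=s,interpolation=cv2.INTER_CUBIC)
    for P,col in items:
        q=((proj(c,P)+.5-[x,y])*s).astype(int);cv2.polylines(o,[q],True,col,1)
    return o
MAG=(.6188,.293,2.4);STG=(.5085,-.060,-4.2)
def items():
    g=(0,255,255);r=(255,0,255)
    L=[(fr(*MAG,rect(-.076,.076,-.033,.033,.082)),g),(fr(*MAG,rect(-.194,-.076,-.018,.018,.04)),r),(fr(*MAG,rect(-.116,-.076,-.025,.025,.052)),g),
     (fr(*STG,rect(-.085,.085,-.165,.165,.018)),g),(fr(*STG,rect(-.065,.065,-.15,-.02,.048)),r)]
    t=np.linspace(0,2*np.pi,40);L.append((fr(*STG,[(.058*np.cos(k),-.085+.058*np.sin(k),.064) for k in t]),g))
    return L
E
python3 - <<'E'
from h import *
im=cv2.imread('pics/top0.png')
a=overlay('top',im,(185,160,60,100),6,items());b=overlay('top',im,(255,190,115,75),3.7,items())
o=np.zeros((600,800,3),np.uint8);o[:600,:360]=a;o[:b.shape[0],365:365+b.shape[1]]=b
c=cv2.resize(im[190:265,255:370],None,fx=3.7,fy=3.7,interpolation=cv2.INTER_CUBIC);o[300:300+c.shape[0],365:365+c.shape[1]]=c
cv2.imwrite('pics/ov1.png',o)
E
```

```text
(no output)
```

View pics/ov1.png

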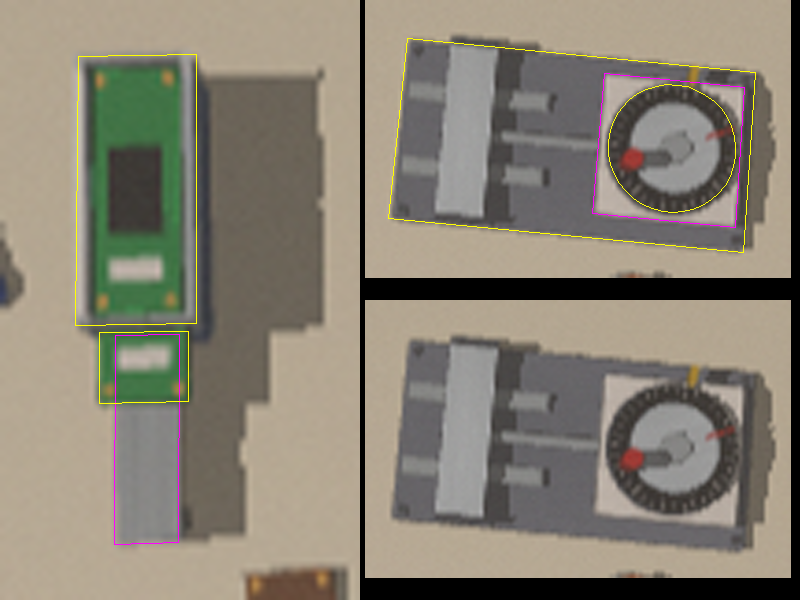

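The crop confirms it: the green carrier in the blue magazine has its end out at crop (145,368). The magazine model fits well. The stage sits about 4 mm further right (-y) than my estimate, so I'll refine it while working out the approach.

```bash
cat >> h.py <<'E'
MAG=(.6188,.2915,2.4)
def magp(x,z=0): return [*fr(*MAG,[(x,0,z)])[0]]
def delta(tgts):
    from scipy.spatial.transform import Rotation as R
    o=get_obs();A=R.from_euler('xyz',o['orientation'],degrees=True)
    print(round(o['t'],2),np.round(o['position'],4),np.round(o['orientation'],2),np.round(o['ft_force'],1),round(o['width']*93,1))
    for x,y,z,w in tgts:
        B=R.from_euler('xyz',[180,0,w],degrees=True)
        print(np.round(A.inv().apply(np.array([x,y,z])-o['position'])*1000,1).tolist(),np.round((A.inv()*B).as_rotvec(degrees=True),2).tolist())
E
python3 - <<'E'
from h import *
p=magp(-.1)
delta([(.46,-.3,.22,13),(p[0],p[1],.16,2.4),(p[0],p[1],.027,2.4)])
# bed and stage fits at sub-pixel
im=cv2.imread('pics/top0.png');K=np.array(camera_model('top')['intrinsics']);T=np.array(camera_model('top')['cam_to_world'])
def back(u,v,z):
    d=T[:3,:3]@np.linalg.inv(K)@[u,v,1];return T[:3,3]+d*(z-T[2,3])/d[2]
g=cv2.cvtColor(im,cv2.COLOR_BGR2GRAY)
sub=g[195:258,262:300];print(np.percentile(sub,[10,50,90]))
m=((sub>140)).astype(np.uint8);n,l,s,c=cv2.connectedComponentsWithStats(m);print(s.tolist())
for r in (205,212,220,230,240,246):print(r,g[r,266:300].tolist())
for cc in (274,279,284):print(cc,g[196:212,cc].tolist(),g[238:256,cc].tolist())
for l in ('bed_centre','stage','wheel_axis'):
    ds=outline_of(l,'top')
    for d in ds[:1]:
        q=np.argwhere(d['region'])[:,::-1].astype(np.float32);r=cv2.minAreaRect(q);print(l,d['conf'],r,len(q))
E
```

```text
1.0 [ 0.2902 -0.6644  0.2186] [-180.     0.    23.6] [-0.1 -0.3  0.2] 93.1
[301.5, -265.9, -1.4] [-0.0, 0.0, 10.6]
[590.6, -780.5, 58.6] [-0.0, 0.0, 21.2]
[590.6, -780.5, 191.6] [-0.0, 0.0, 21.2]
[ 80. 135. 169.]
[[0, 4, 38, 54, 1261], [0, 0, 38, 49, 318], [12, 7, 17, 46, 557], [0, 54, 38, 9, 258]]
205 [120, 102, 99, 90, 102, 102, 101, 101, 104, 103, 102, 101, 156, 154, 152, 155, 154, 155, 155, 154, 153, 151, 153, 151, 132, 73, 70, 72, 70, 71, 73, 71, 104, 102]
212 [103, 122, 120, 122, 119, 119, 120, 109, 111, 109, 100, 147, 155, 155, 156, 157, 157, 159, 154, 156, 155, 153, 152, 158, 65, 71, 73, 72, 70, 70, 72, 101, 99, 100]
220 [100, 103, 103, 103, 101, 100, 103, 101, 101, 101, 139, 157, 155, 157, 159, 162, 161, 158, 159, 155, 156, 157, 155, 89, 70, 70, 71, 70, 70, 74, 97, 96, 100, 100]
230 [101, 100, 103, 101, 101, 102, 101, 102, 101, 128, 159, 160, 159, 160, 160, 162, 162, 161, 159, 159, 158, 158, 104, 69, 69, 70, 73, 71, 73, 100, 101, 98, 99, 99]
240 [99, 101, 101, 101, 102, 100, 102, 102, 122, 161, 160, 160, 156, 160, 159, 161, 158, 162, 159, 157, 159, 120, 72, 72, 70, 71, 71, 7
[... 377 characters left out ...]
[169, 168, 168, 138, 91, 96, 136, 153, 154, 154, 153, 155, 155, 155, 155, 156] [161, 160, 160, 159, 160, 159, 160, 159, 158, 128, 85, 81, 104, 148, 169, 173, 171, 169]
284 [168, 168, 169, 156, 116, 76, 122, 151, 155, 155, 155, 154, 155, 155, 155, 156] [158, 159, 159, 158, 158, 158, 158, 157, 157, 158, 125, 78, 82, 138, 170, 170, 170, 172]
bed_centre 0.83 ((281.4314270019531, 224.4593963623047), (14.463151931762695, 50.870391845703125), 4.085616588592529) 708
stage 0.82 ((311.7048034667969, 228.25938415527344), (96.68612670898438, 51.17646408081055), 6.709836483001709) 4723
wheel_axis 0.71 ((311.6341552734375, 228.29269409179688), (96.07544708251953, 51.01937484741211), 6.34019136428833) 4662
```

```bash
cat >> h.py <<'E'
def back(c,u,v,z):
    m=camera_model(c);K=np.array(m['intrinsics']);T=np.array(m['cam_to_world'])
    d=T[:3,:3]@np.linalg.inv(K)@[u,v,1];return T[:3,3]+d*(z-T[2,3])/d[2]
E
python3 - <<'E'
from h import *
a=back('top',283.06,212,.05);b=back('top',280.6,240,.05);print(a,b,'yaw',np.degrees(np.arctan2(a[1]-b[1],a[0]-b[0])))
e=back('top',284,201.9,.05);f=back('top',279,247.1,.056);print(e,f,np.hypot(*(e-f)[:2]),(e+f)/2)
w=[back('top',275.82,220,.05),back('top',288.72,220,.05)];print(w)
print(proj('top',[[.5148,.043,.05]]))
E
```

```text
[0.55916103 0.03854174 0.05      ] [0.46378266 0.04486894 0.05      ] yaw -3.795318289396819
[0.59404808 0.03604827 0.05      ] [0.43943393 0.04985716 0.056     ] 0.1552295781445585 [0.516741   0.04295272 0.053     ]
[array([0.53116086, 0.06249044, 0.05      ]), array([0.53225001, 0.0188096 , 0.05      ])]
[[281.47389976 224.94149076]]
```

```bash
python3 -m creep '[62,-54,0,0,0,5,93,124,-108,0,0,0,10,93,186,-162,0,0,0,12,93,245,-210,0,0,0,14,93,301,-266,0,0,0,16,93,340,-315,0,0,0,18,93,375,-365,0,0,0,20,93,410,-415,10,0,0,21.2,93]'
```

```text
t: 2.15
position: [0.4793, -0.201, 0.2148]
orientation: [180.0, -0.1, 2.4]
ft_force: [1.1, 0.3, -0.5]
width: 1.0
```

Run:
```python
from h import *
p=magp(-.1);delta([(p[0],p[1],.15,2.4),(p[0],p[1],.027,2.4)])
```

```text
2.15 [ 0.4793 -0.201   0.2148] [ 1.7997e+02 -8.0000e-02  2.3500e+00] [ 1.1  0.3 -0.5] 93.0
[59.5, -486.3, 64.7] [0.03, -0.08, -0.05]
[59.3, -486.3, 187.7] [0.03, -0.08, -0.05]
```

```bash
python3 -m creep '[8,-61,0,0,0,0,93,16,-122,0,0,0,0,93,24,-183,0,0,0,0,93,32,-244,0,0,0,0,93,40,-305,0,0,0,0,93,46,-366,10,0,0,0,93,52,-425,30,0,0,0,93,59.4,-486,50,0,0,0,93]' && python3 -m creep '[0,0,30,0,0,0,93,0,0,60,0,0,0,93,0,0,60,0,0,0,93]'
python3 - <<'E'
from h import *
p=magp(-.1);delta([(p[0],p[1],.15,2.4),(p[0],p[1],.027,2.4)])
im=capture('scene');cv2.imwrite('pics/s2.png',im)
q=proj('scene',[p[:2]+[.04]])[0].astype(int);x,y=max(q[0]-70,0),max(q[1]-55,0)
cv2.imwrite('pics/s2c.png',overlay('scene',im,(x,y,140,110),5,items()[1:3]))
E
```

```text
t: 3.15
position: [0.5175, 0.2852, 0.1648]
orientation: [-180.0, -0.1, 2.4]
ft_force: [-0.1, -0.6, 0.5]
width: 0.999
t: 3.52
position: [0.5162, 0.2827, 0.1034]
orientation: [179.9, 0.2, 2.4]
ft_force: [1.0, 0.2, -0.4]
width: 1.0
3.52 [0.5162 0.2827 0.1034] [179.89   0.19   2.42] [ 1.   0.2 -0.4] 93.0
[2.8, -4.4, -46.7] [0.11, 0.19, 0.02]
[3.2, -4.7, 76.3] [0.11, 0.19, 0.02]
```

View pics/s2c.png

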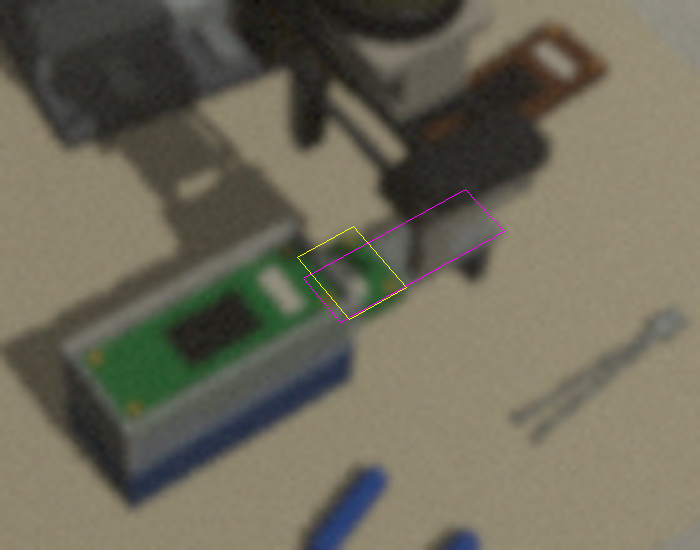

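```bash
python3 -m creep '[0,0,20,0,0,0,93,0,0,45,0,0,0,93,0,0,70,0,0,0,93,0,0,76,0,0,0,93,0,0,76,0,0,0,93]'
python3 - <<'E'
from h import *
p=magp(-.1);delta([(p[0],p[1],.027,2.4)])
E
```

```text
t: 4.2
position: [0.5179, 0.2833, 0.0301]
orientation: [-180.0, -0.0, 2.4]
ft_force: [-0.0, -0.0, 0.2]
width: 0.999
4.2 [0.5179 0.2833 0.0301] [-1.7997e+02 -5.0000e-02  2.3800e+00] [-0.  -0.   0.2] 92.9
[1.2, -4.0, 3.1] [-0.03, -0.05, -0.02]
```

```bash
python3 -m creep '[1,-4,3,0,0,0,93,1,-4,3,0,0,0,40,1,-4,3,0,0,0,40,1,-4,3,0,0,0,40,1,-4,3,0,0,0,40]' 25 && python3 -m creep '[0,0,0,0,0,0,40,0,0,0,0,0,0,40,0,0,0,0,0,0,40]' && python3 -c "
from h import *
delta([])"
```

```text
t: 4.82
position: [0.5181, 0.2871, 0.0261]
orientation: [180.0, 0.0, 2.4]
ft_force: [0.1, -0.6, -0.5]
width: 0.618
t: 5.2
position: [0.5181, 0.2873, 0.0261]
orientation: [-180.0, 0.0, 2.4]
ft_force: [0.2, 0.3, 0.5]
width: 0.535
5.2 [0.5181 0.2873 0.0261] [-179.99    0.      2.4 ] [0.2 0.3 0.5] 49.7
```

```bash
python3 -m creep '[-5,0,0,0,0,0,40,-15,0,0,0,0,0,40,-25,0,0,0,0,0,40,-35,0,0,0,0,0,40,-45,0,0,0,0,0,40,-55,0,0,0,0,0,40,-65,0,0,0,0,0,40,-75,0,0,0,0,0,40]' && python3 -m creep '[-10,0,0,0,0,0,40,-20,0,0,0,0,0,40,-28,0,0,0,0,0,40,-32,0,0,0,0,0,40,-32,0,0,0,0,0,40,-32,0,0,0,0,0,40]'
python3 - <<'E'
from h import *
delta([])
im=capture('top');cv2.imwrite('pics/t3.png',im)
im2=capture('scene');cv2.imwrite('pics/s3.png',im2)
a=overlay('top',im,(185,160,60,100),6,[]);b=cv2.resize(im2[210:330,250:390],(440,377))
o=np.zeros((600,800,3),np.uint8);o[:,:360]=a;o[:377,360:]=b
cv2.imwrite('pics/d3.png',o)
E
```

```text
t: 6.2
position: [0.4419, 0.2838, 0.026]
orientation: [180.0, 0.1, 2.4]
ft_force: [2.3, 0.5, 0.5]
width: 0.538
t: 6.95
position: [0.4108, 0.2826, 0.026]
orientation: [180.0, 0.1, 2.4]
ft_force: [-1.2, -0.7, 3.0]
width: 0.537
6.95 [0.4108 0.2826 0.026 ] [1.7998e+02 5.0000e-02 2.4100e+00] [-1.2 -0.7  3. ] 50.0
```

View pics/d3.png

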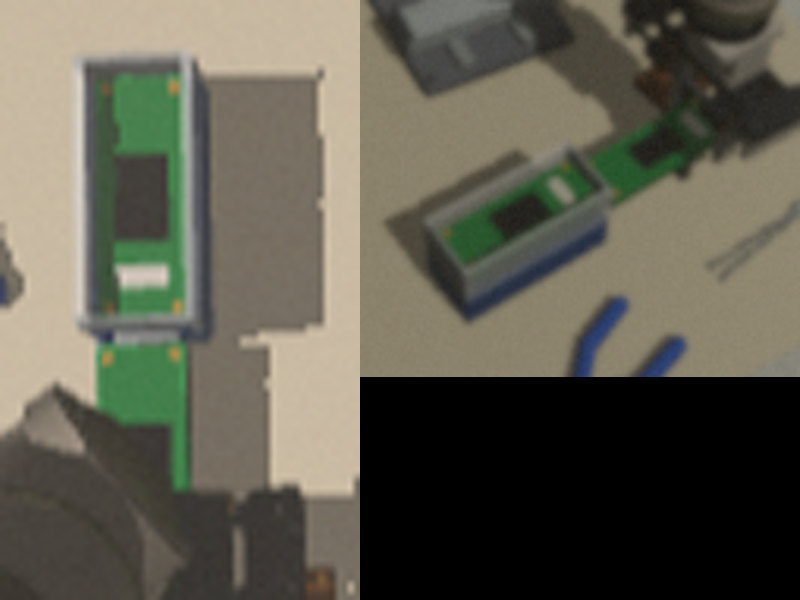

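The carrier is out on the tongue and clear of the front, with its rear end at crop (143,342). The upper two have dropped and are still inside. Next I'll open, move to its middle and regrip.

```bash
python3 - <<'E'
from h import *
im=cv2.imread('pics/t3.png');g=im[:,:,1].astype(int)-im[:,:,2]
for c in(205,208,211):print(c,g[210:224,c].tolist())
for v in(216.5,217.5):
    r=back('top',208.8,v,.052);print(r)
E
python3 -m creep '[0,0,0,0,0,0,93,0,0,0,0,0,0,93,0,0,0,0,0,0,93,0,0,0,0,0,0,93]'
```

```text
205 [58, 60, 31, 9, -1, 2, 0, 27, 64, 59, 59, 60, 61, 59]
208 [58, 59, 33, 8, 0, 0, 0, 28, 58, 60, 61, 59, 59, 59]
211 [60, 60, 19, 0, 0, 1, 1, 28, 61, 59, 60, 59, 61, 61]
[0.53716156 0.28869565 0.052     ]
[0.53376137 0.28853693 0.052     ]
t: 7.55
position: [0.4113, 0.2827, 0.026]
orientation: [-180.0, -0.0, 2.4]
ft_force: [0.4, 0.3, -0.4]
width: 0.913
```

```bash
python3 -m creep '[10,0,0,0,0,0,93,25,0,0,0,0,0,93,42,0,0,0,0,0,93,54,0,0,0,0,0,93,54,0,0,0,0,0,93,54,0,0,0,0,0,40,54,0,0,0,0,0,40,54,0,0,0,0,0,40]' 30 && python3 -m creep '[0,0,0,0,0,0,40,0,0,0,0,0,0,40,0,0,0,0,0,0,40,0,0,0,0,0,0,40,0,0,0,0,0,0,40]' && python3 -c "
from h import *
delta([])"
```

```text
t: 8.55
position: [0.4648, 0.285, 0.0261]
orientation: [180.0, 0.0, 2.4]
ft_force: [-0.6, 0.4, 0.9]
width: 0.725
t: 9.18
position: [0.4651, 0.2851, 0.0261]
orientation: [-180.0, 0.0, 2.4]
ft_force: [-0.5, 1.5, 0.2]
width: 0.535
9.18 [0.4651 0.2851 0.0261] [-179.99    0.      2.4 ] [-0.5  1.5  0.2] 49.8
```

```bash
python3 -m creep '[0,0,-15,0,0,0,40,0,0,-40,0,0,0,40,0,0,-70,0,0,0,40,5,30,-90,0,0,1,40,13,65,-90,0,0,2,40,21,105,-90,0,0,3,40,29,145,-90,0,0,4,40,35,180,-90,0,0,5,40]' && python3 -m creep '[0,20,0,0,0,1.2,40,0,40,0,0,0,1.2,40,0,40,0,0,0,1.2,40,0,40,0,0,0,1.2,40,0,40,0,0,0,1.2,40]'
python3 - <<'E'
from h import *
delta([(.5165,.0414,.08,-3.8),(.5165,.0414,.0365,-3.8)])
im=capture('top');cv2.imwrite('pics/t4.png',im)
im2=capture('scene');cv2.imwrite('pics/s4.png',im2)
B=(.5165,.0414,-3.8);L=[(fr(*B,rect(-.078,.078,-.022,.022,.05)),(0,255,255))]
a=overlay('top',im,(245,185,100,75),4,L);b=overlay('scene',im2,(225,140,110,110),4,L)
o=np.zeros((600,800,3),np.uint8);o[:300,:400]=a;o[:440,360:]=b
o=np.zeros((440,850,3),np.uint8);o[:300,:400]=a;o[:,405:845]=b
cv2.imwrite('pics/d4.png',o[:,:800])
E
```

```text
t: 10.18
position: [0.508, 0.1048, 0.117]
orientation: [180.0, -0.0, -2.7]
ft_force: [0.1, -0.1, -0.8]
width: 0.531
t: 10.8
position: [0.5058, 0.0679, 0.1161]
orientation: [-180.0, -0.0, -3.7]
ft_force: [-0.8, -0.2, -1.1]
width: 0.534
10.8 [0.5058 0.0679 0.1161] [-179.98   -0.     -3.71] [-0.8 -0.2 -1.1] 49.6
[12.4, 25.8, 36.1] [-0.02, -0.0, 0.09]
[12.4, 25.8, 79.6] [-0.02, -0.0, 0.09]
```

View pics/d4.png

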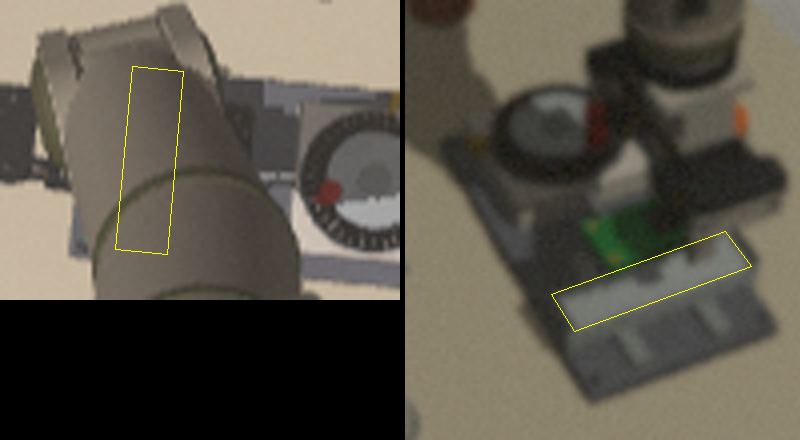

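The carrier is held level, and the bed overlay fits the bed in the scene view, crop (555-750, 232-330). I'll lower it now.

```bash
python3 -m creep '[6,13,5,0,0,0,40,12.4,26,20,0,0,0,40,12.4,26,40,0,0,0,40,12.4,26,50,0,0,0,40,12.4,26,60,0,0,0,40,12.4,26,66,0,0,0,40,12.4,26,72,0,0,0,40,12.4,26,72,0,0,0,40]'
python3 - <<'E'
from h import *
delta([(.5165,.0414,.0365,-3.8)])
im2=capture('scene');cv2.imwrite('pics/s5.png',im2)
B=(.5165,.0414,-3.8);L=[(fr(*B,rect(-.07,.07,-.025,.025,.07)),(0,255,255))]
cv2.imwrite('pics/d5.png',overlay('scene',im2,(245,170,90,80),7,L))
E
```

```text
t: 11.9
position: [0.5164, 0.0399, 0.0438]
orientation: [180.0, 0.0, -3.8]
ft_force: [-0.4, -0.1, -1.0]
width: 0.531
11.9 [0.5164 0.0399 0.0438] [ 1.80e+02  2.00e-02 -3.79e+00] [-0.4 -0.1 -1. ] 49.4
[0.0, -1.5, 7.3] [0.0, 0.02, 0.01]
```

View pics/d5.png

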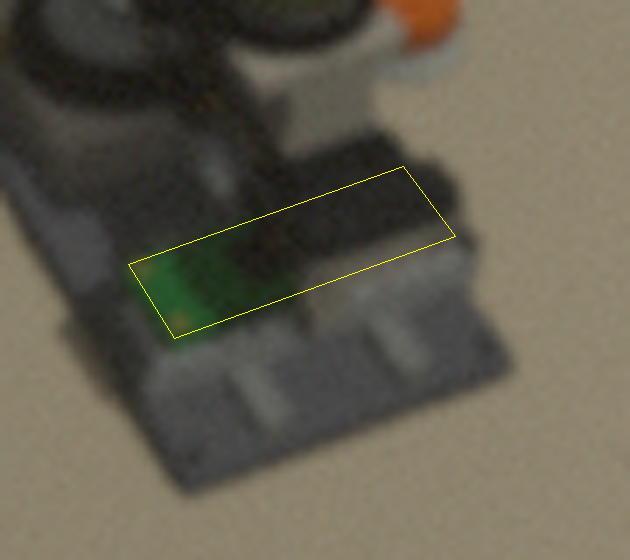

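The green carrier lies on its predicted outline, crop (130-175, 265-338), above the bed. I'll lower the last 7 mm and release.

```bash
python3 -m creep '[0,-1.5,3,0,0,0,40,0,-1.5,6,0,0,0,40,0,-1.5,7.5,0,0,0,40,0,-1.5,7.5,0,0,0,40]' && python3 -m creep '[0,0,0,0,0,0,53,0,0,0,0,0,0,60,0,0,0,0,0,0,70,0,0,0,0,0,0,80,0,0,0,0,0,0,80,0,0,0,0,0,0,80]'
```

```text
t: 12.45
position: [0.5165, 0.0413, 0.0364]
orientation: [180.0, 0.0, -3.8]
ft_force: [0.6, -0.0, -0.8]
width: 0.534
t: 13.2
position: [0.5166, 0.0413, 0.0366]
orientation: [180.0, -0.0, -3.8]
ft_force: [0.0, -1.0, -0.0]
width: 0.861
```

```bash
python3 -m creep '[0,0,-20,0,0,0,80,0,0,-55,0,0,0,80,0,0,-100,0,0,0,80,0,40,-130,0,0,0,80,0,100,-145,0,0,0,80,0,160,-145,0,0,0,80,0,220,-145,0,0,0,80,0,280,-145,0,0,0,80]' && python3 -m creep '[0,50,0,0,0,0,80,0,100,0,0,0,0,80,0,120,0,0,0,0,80]'
python3 - <<'E'
from h import *
delta([])
im=capture('top');cv2.imwrite('pics/t6.png',im)
for l in("bed_centre","wheel_axis","handle_top","wheel_line","marker_tip","carrier0","marker_ring"):
    T=np.array(camera_model('top')['cam_to_world'])
    for d in mark_of(l,'top')[:4]:print(l,round(d['conf'],2),np.round((T@[*d['location'],1])[:3],4))
B=(.5165,.0414,-3.8);L=[(fr(*B,rect(-.07,.07,-.025,.025,.062)),(0,255,255)),(fr(*B,rect(-.078,.078,-.022,.022,.05)),(255,0,255))]
S=(.5165+.095*np.sin(np.radians(-3.8)),.0414-.095*np.cos(np.radians(-3.8)),-3.8)
W=fr(*S,[(0,-.085,.064)])[0];print('W from bed',W)
W=(.501,-.1515);t=np.linspace(0,2*np.pi,60)
for r,z in((.058,.064),):L.append((np.array([(W[0]+r*np.cos(k),W[1]+r*np.sin(k),z) for k in t]),(0,255,0)))
cv2.imwrite('pics/d6.png',overlay('top',im,(260,190,110,80),7,L))
E
```

```text
t: 14.2
position: [0.4977, -0.2399, 0.1818]
orientation: [-180.0, -0.0, -3.8]
ft_force: [2.1, 0.5, 1.0]
width: 0.857
t: 14.58
position: [0.4889, -0.361, 0.1814]
orientation: [179.9, 0.0, -4.0]
ft_force: [-0.3, 0.7, -0.1]
width: 0.861
14.57 [ 0.4889 -0.361   0.1814] [ 1.7995e+02  2.0000e-02 -4.0200e+00] [-0.3  0.7 -0.1] 80.1
wheel_axis 0.75 [ 0.5008 -0.1508  0.0647]
handle_top 0.56 [ 0.4876 -0.1031  0.1096]
wheel_line 0.8 [ 0.5247 -0.1996  0.0649]
marker_tip 0.68 [ 0.359  -0.1166  0.0005]
marker_tip 0.5 [ 0.5576 -0.1621  0.0659]
carrier0 0.86 [0.494  0.6007 0.001 ]
carrier0 0.81 [0.3465 0.1996 0.0014]
carrier0 0.71 [0.6228 0.2937 0.0525]
carrier0 0.66 [ 0.4888 -0.0999  0.11  ]
marker_ring 0.43 [ 0.5007 -0.1451  0.0494]
W from bed [ 0.5045707  -0.13820426  0.064     ]
```

View pics/d6.png

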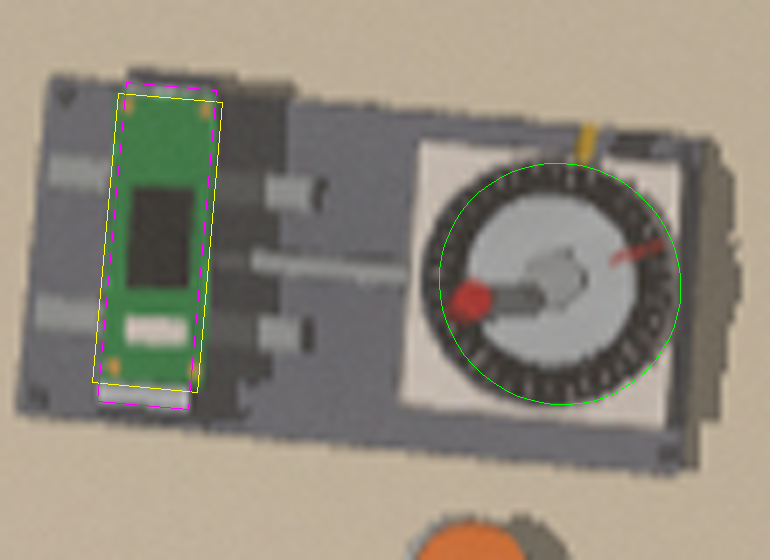

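The carrier lies centred between the stops, crop (95-220, 95-390), with equal gaps at each end. The wheel's true centre is about 12 crop pixels left of my circle, so I'll fit the wheel, line and marker numerically.

```bash
cat >> h.py <<'E'
from scipy.ndimage import map_coordinates
from scipy.optimize import minimize
def samp(g,c,P):
    q=proj(c,P);return map_coordinates(g.astype(float),[q[:,1],q[:,0]],order=1,mode='nearest')
TT=np.linspace(0,2*np.pi,180,endpoint=False)
def ring(W,r,z=.064,t=TT):return np.c_[W[0]+r*np.cos(t),W[1]+r*np.sin(t),np.full(len(t),z)]
def fitwheel(im,c,W0=(.5018,-.1457)):
    g=cv2.GaussianBlur(cv2.cvtColor(im,cv2.COLOR_BGR2GRAY),(3,3),0)
    # dark rim outer edge (r 58) and dark/silver inner edge (r~40): use clipped contrast outside-inside
    def f(W):
        return -np.mean(np.clip(samp(g,c,ring(W,.0615))-samp(g,c,ring(W,.0545)),-20,70))
    best=min(((f((W0[0]+a,W0[1]+b)),W0[0]+a,W0[1]+b) for a in np.arange(-.01,.0101,.001) for b in np.arange(-.01,.0101,.001)))
    return best[1:],best[0]
def angles(im,c,W):
    f=im.astype(float);red=f[:,:,2]-(f[:,:,1]+f[:,:,0])/2;yel=np.minimum(f[:,:,2],f[:,:,1])-f[:,:,0]
    t=np.radians(np.arange(-180,180,.5))
    def pk(ch,rs,z):
        s=sum(samp(ch,c,ring(W,r,z,t)) for r in rs)/len(rs);s0=s-np.percentile(s,60);s0[s0<s0.max()*.4]=0
        return np.degrees(np.angle(np.sum(s0*np.exp(1j*t)))),s.max()
    return pk(red,np.arange(.034,.056,.003),.064),pk(yel,np.arange(.061,.067,.002),.060)
E
python3 - <<'E'
from h import *
im=cv2.imread('pics/t6.png');s=cv2.imread('pics/scene0.png')
for c,i in(('top',im),('scene',s)):
    W,v=fitwheel(i,c);print(c,W,v,angles(i,c,W))
    f=i.astype(float);red=f[:,:,2]-(f[:,:,1]+f[:,:,0])/2
    q=proj(c,[[.487,-.105,.109]])[0].astype(int);m=np.zeros(red.shape,bool);m[q[1]-9:q[1]+9,q[0]-9:q[0]+9]=1
    ys,xs=np.where(m&(red>60));print('handle',len(xs),back(c,xs.mean(),ys.mean(),.107 if c=='top' else .095))
E
```

```text
top (np.float64(0.5008), np.float64(-0.1447)) -51.93342659506053 ((np.float64(103.95724298695126), np.float64(70.2947521656989)), (np.float64(-16.422690241460646), np.float64(56.411019970706406)))
handle 25 [ 0.48701149 -0.10253033  0.107     ]
scene (np.float64(0.5058), np.float64(-0.13970000000000002)) -24.034095467693913 ((np.float64(175.73885478653355), np.float64(52.4987392386344)), (np.float64(-20.362766983948664), np.float64(35.398704546316154)))
handle 8 [ 0.480085   -0.11681112  0.095     ]
```

Run:
```python
from h import *
delta([(.487,-.1025,.15,-24)]);print(np.round(get_obs()['q'],1))
```

```text
14.97 [ 0.4907 -0.356   0.1817] [-179.97   -0.     -3.66] [0.4 0.5 0.3] 80.0
[-19.9, -252.7, 31.8] [-0.03, 0.0, 20.34]
[ 31.1  28.6  -0.6 109.7   0.4  41.7 -63.5]
```

```bash
python3 -m creep '[-4,-50,0,0,0,5,80,-8,-100,0,0,0,9,80,-12,-150,0,0,0,13,80,-16,-200,0,0,0,17,80,-20,-253,10,0,0,20.3,80,-20,-253,31.8,0,0,20.3,80,-20,-253,31.8,0,0,20.3,80,-20,-253,31.8,0,0,20.3,80]'
python3 - <<'E'
from h import *
delta([(.487,-.1025,.076,-24)]);print(np.round(get_obs()['q'],1))
im=capture('scene');cv2.imwrite('pics/s7.png',im)
q=proj('scene',[[.487,-.1025,.1]])[0].astype(int)
cv2.imwrite('pics/d7.png',overlay('scene',im,(q[0]-50,q[1]-40,100,80),6,[(ring((.487,-.1025),.009,.109),(0,255,255))]))
E
```

```text
t: 15.98
position: [0.4871, -0.1043, 0.1503]
orientation: [180.0, -0.0, -24.1]
ft_force: [0.9, -0.7, -0.0]
width: 0.859
15.97 [ 0.4871 -0.1043  0.1503] [ 1.800e+02 -2.000e-02 -2.412e+01] [ 0.9 -0.7 -0. ] 79.9
[-0.8, -1.6, 74.3] [0.0, -0.02, -0.12]
[   2.2   24.8    4.6  125.    -3.8   30.2 -104.5]
```

View pics/d7.png

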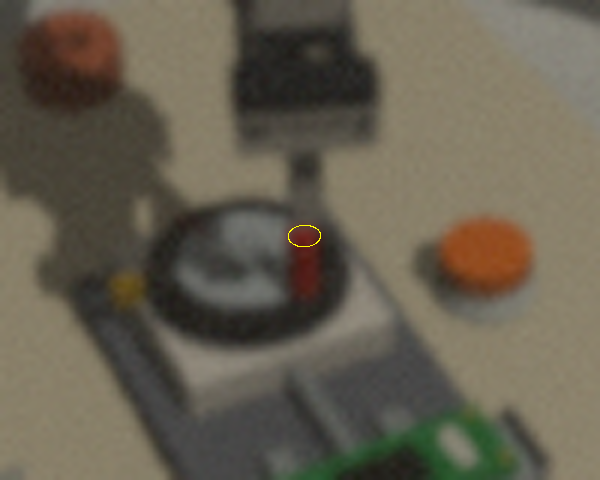

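The handle's top is at crop (305,237), right on the predicted ellipse. I'll go down and grip lightly.

```bash
python3 -m creep '[-1,-1.5,25,0,0,0,80,-1,-1.5,50,0,0,0,80,-1,-1.5,70,0,0,0,80,-1,-1.5,74,0,0,0,80,-1,-1.5,74,0,0,0,10,-1,-1.5,74,0,0,0,10,-1,-1.5,74,0,0,0,10,-1,-1.5,74,0,0,0,10]' 20 && python3 -m creep '[0,0,0,0,0,0,10,0,0,0,0,0,0,10,0,0,0,0,0,0,10,0,0,0,0,0,0,10,0,0,0,0,0,0,10,0,0,0,0,0,0,10]'
python3 - <<'E'
from h import *
W=np.array([.5008,-.1447]);o=get_obs();p=o['position'][:2];print(np.degrees(np.arctan2(*(p-W)[::-1])),np.hypot(*(p-W)))
def arc(a0,a1s):
    T=[(W[0]+.045*np.cos(np.radians(a)),W[1]+.045*np.sin(np.radians(a)),.0755,-24) for a in a1s];delta(T)
arc(0,[108,114,122,130,138,146,154,160,160])
E
```

```text
t: 17.02
position: [0.4868, -0.1022, 0.0762]
orientation: [-180.0, -0.0, -24.1]
ft_force: [-0.6, -0.6, 0.9]
width: 0.478
t: 17.77
position: [0.4866, -0.1023, 0.0758]
orientation: [180.0, -0.0, -24.1]
ft_force: [0.3, -1.9, -1.1]
width: 0.19
108.49153230291921 0.04469909375572088
17.77 [ 0.4866 -0.1023  0.0758] [179.99  -0.   -24.11] [ 0.3 -1.9 -1.1] 17.7
[0.1, -0.5, 0.3] [0.01, -0.0, -0.11]
[-3.2, 2.9, 0.3] [0.01, -0.0, -0.11]
[-7.1, 7.8, 0.3] [0.01, -0.0, -0.11]
[-10.2, 13.3, 0.3] [0.01, -0.0, -0.11]
[-12.6, 19.1, 0.3] [0.01, -0.0, -0.11]
[-14.1, 25.2, 0.3] [0.01, -0.0, -0.11]
[-14.7, 31.4, 0.3] [0.01, -0.0, -0.11]
[-14.6, 36.1, 0.3] [0.01, -0.0, -0.11]
[-14.6, 36.1, 0.3] [0.01, -0.0, -0.11]
```

Gripped at 17.7 mm, as expected for the 18 mm handle, with radius 44.7 mm. I'll wind anticlockwise.

```bash
python3 -m creep '[-3.2,2.9,0,0,0,0,10,-7.1,7.8,0,0,0,0,10,-10.2,13.3,0,0,0,0,10,-12.6,19.1,0,0,0,0,10,-14.1,25.2,0,0,0,0,10,-14.7,31.4,0,0,0,0,10,-14.6,36.1,0,0,0,0,10,-14.6,36.1,0,0,0,0,10]'
python3 - <<'E'
from h import *
W=np.array([.5008,-.1447]);o=get_obs();p=o['position'][:2];print(np.degrees(np.arctan2(*(p-W)[::-1])),np.hypot(*(p-W)))
T=[(W[0]+.045*np.cos(np.radians(a)),W[1]+.045*np.sin(np.radians(a)),.0755,-24) for a in [166,174,182,190,198,206,208]];delta(T)
E
```

```text
t: 18.77
position: [0.4584, -0.1298, 0.0758]
orientation: [180.0, -0.0, -24.1]
ft_force: [3.6, -1.4, -2.9]
width: 0.19
160.67377496751146 0.04490626737984264
18.77 [ 0.4584 -0.1298  0.0758] [ 1.7999e+02 -1.0000e-02 -2.4150e+01] [ 3.6 -1.4 -2.9] 17.7
[0.5, 4.2, 0.3] [0.01, -0.01, -0.15]
[2.0, 10.2, 0.3] [0.01, -0.01, -0.15]
[4.4, 16.1, 0.3] [0.01, -0.01, -0.15]
[7.5, 21.5, 0.3] [0.01, -0.01, -0.15]
[11.4, 26.4, 0.3] [0.01, -0.01, -0.15]
[15.9, 30.8, 0.3] [0.01, -0.01, -0.15]
[17.1, 31.8, 0.3] [0.01, -0.01, -0.15]
```

```bash
python3 -m creep '[0.5,4.2,0,0,0,0,10,2,10.2,0,0,0,0,10,4.4,16.1,0,0,0,0,10,7.5,21.5,0,0,0,0,10,11.4,26.4,0,0,0,0,10,15.9,30.8,0,0,0,0,10,17.1,31.8,0,0,0,0,10,17.1,31.8,0,0,0,0,10]'
python3 - <<'E'
from h import *
W=np.array([.5008,-.1447]);o=get_obs();p=o['position'][:2];print(np.degrees(np.arctan2(*(p-W)[::-1])),np.hypot(*(p-W)))
T=[(W[0]+.045*np.cos(np.radians(a)),W[1]+.045*np.sin(np.radians(a)),.0755,-24) for a in [202,195,188,181,174,168,165,163.5]];delta(T)
im=capture('scene');cv2.imwrite('pics/s8.png',im);q=proj('scene',[[.5,-.145,.07]])[0].astype(int)
a=overlay('scene',im,(q[0]-40,q[1]-35,80,70),5,[])
im=capture('top');cv2.imwrite('pics/t8.png',im);b=overlay('top',im,(310,200,70,70),5,[])
cv2.imwrite('pics/d8.png',np.hstack([a,b]))
E
```

```text
t: 19.77
position: [0.4603, -0.1648, 0.0757]
orientation: [180.0, 0.1, -24.1]
ft_force: [1.4, 3.8, 1.0]
width: 0.189
-153.57056841684965 0.04520003060531895
19.77 [ 0.4603 -0.1648  0.0757] [ 1.800e+02  9.000e-02 -2.409e+01] [1.4 3.8 1. ] 17.5
[-2.5, -2.5, 0.2] [0.0, 0.09, -0.09]
[-6.2, -6.5, 0.2] [0.0, 0.09, -0.09]
[-9.4, -11.0, 0.2] [0.0, 0.09, -0.09]
[-12.0, -15.8, 0.2] [0.0, 0.09, -0.09]
[-14.0, -20.9, 0.2] [0.0, 0.09, -0.09]
[-15.3, -25.5, 0.2] [0.0, 0.09, -0.09]
[-15.7, -27.8, 0.2] [0.0, 0.09, -0.09]
[-15.9, -28.9, 0.2] [0.0, 0.09, -0.09]
```

View pics/d8.png

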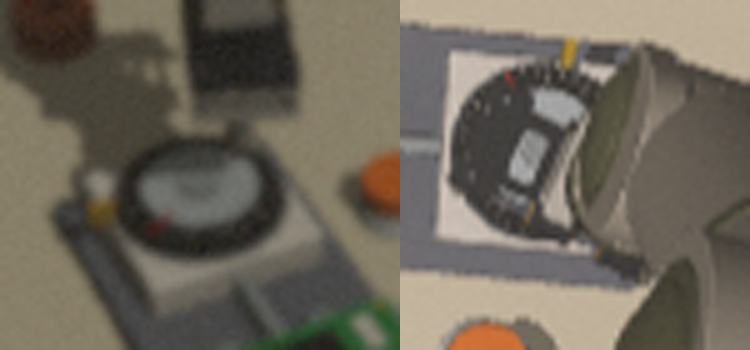

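The red line is at top crop (508,77) and the marker at (570,50), so the line is about 42° past it anticlockwise. I'll return clockwise and stop slightly short to measure.

```bash
python3 -m creep '[-2.5,-2.5,0,0,0,0,10,-6.2,-6.5,0,0,0,0,10,-9.4,-11,0,0,0,0,10,-12,-15.8,0,0,0,0,10,-14,-20.9,0,0,0,0,10,-15.3,-25.5,0,0,0,0,10,-15.3,-25.5,0,0,0,0,10]'
cat >> h.py <<'E'
def relang(im,c,W,lo=-60,hi=60):
    f=im.astype(float);red=f[:,:,2]-(f[:,:,1]+f[:,:,0])/2;red-=0;yel=np.minimum(f[:,:,2],f[:,:,1])-f[:,:,0]
    red=f[:,:,2]-f[:,:,1]
    t=np.radians(np.arange(lo,hi,.5));out=[]
    for ch,rs,z in((red,np.arange(.044,.057,.002),.064),(yel,np.arange(.061,.067,.002),.060)):
        s=sum(samp(ch,c,ring(W,r,z,t)) for r in rs)/len(rs);s0=np.clip(s-np.median(s)-.45*(s.max()-np.median(s)),0,None)
        out+=[round(np.degrees(np.sum(s0*t)/s0.sum()),1),round(s.max(),0)]
    return out
E
python3 - <<'E'
from h import *
W=np.array([.5008,-.1447]);o=get_obs();p=o['position'][:2];print(np.degrees(np.arctan2(*(p-W)[::-1])),np.hypot(*(p-W)))
T=[(W[0]+.045*np.cos(np.radians(a)),W[1]+.045*np.sin(np.radians(a)),.0755,-24) for a in [165,163.5,162]];delta(T)
print('early',relang(cv2.imread('pics/t8.png'),'top',W))
im=capture('top');cv2.imwrite('pics/t9.png',im);print(relang(im,'top',W));b=overlay('top',im,(310,200,50,50),8,[])
im=capture('scene');cv2.imwrite('pics/s9.png',im);Ws=fitwheel(im,'scene',(.5008,-.1447));print(Ws,relang(im,'scene',Ws[0]),relang(im,'scene',W));q=proj('scene',[[.5,-.145,.07]])[0].astype(int)
a=overlay('scene',im,(q[0]-30,q[1]-25,50,50),8,[])
cv2.imwrite('pics/d9.png',np.hstack([a,b]))
E
```

```text
t: 20.75
position: [0.4571, -0.135, 0.0757]
orientation: [180.0, 0.1, -24.1]
ft_force: [-2.9, 0.2, 4.3]
width: 0.189
167.45600627496881 0.044724312136226956
20.75 [ 0.4571 -0.135   0.0757] [ 1.800e+02  7.000e-02 -2.406e+01] [-2.9  0.2  4.3] 17.6
[-0.6, -1.8, 0.2] [0.0, 0.07, -0.06]
[-0.8, -3.0, 0.2] [0.0, 0.07, -0.06]
[-0.9, -4.2, 0.2] [0.0, 0.07, -0.06]
early [np.float64(22.9), np.float64(32.0), np.float64(-16.7), np.float64(59.0)]
[np.float64(-46.3), np.float64(10.0), np.float64(-14.8), np.float64(33.0)]
((np.float64(0.5088), np.float64(-0.13470000000000001)), np.float64(-25.165603372574246)) [np.float64(-31.7), np.float64(20.0), np.float64(-25.0), np.float64(41.0)] [np.float64(-17.3), np.float64(22.0), np.float64(-16.4), np.float64(31.0)]
```

View pics/d9.png

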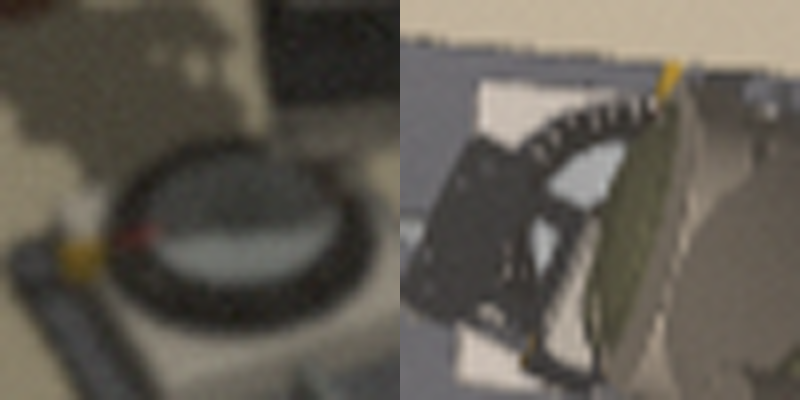

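In the scene view the red line, crop (115-150, 235), points almost at the yellow marker at (80,260). I'll nudge 1° clockwise, let go, retreat and check from the top.

```bash
python3 -m creep '[-0.2,-0.8,0,0,0,0,10,-0.2,-0.8,0,0,0,0,10,-0.2,-0.8,0,0,0,0,25,-0.2,-0.8,0,0,0,0,40,-0.2,-0.8,0,0,0,0,60,-0.2,-0.8,0,0,0,0,60]' && python3 -m creep '[0,0,-25,0,0,0,60,0,0,-60,0,0,0,60,0,0,-90,0,0,0,60,0,50,-95,0,0,0,60,0,100,-95,0,0,0,60,0,150,-95,0,0,0,60,0,200,-95,0,0,0,60,0,250,-95,0,0,0,60]' && python3 -m creep '[0,20,0,0,0,0,60,0,20,0,0,0,0,60]'
python3 - <<'E'
from h import *
delta([])
im=capture('top');cv2.imwrite('pics/t10.png',im)
W,v=fitwheel(im,'top');print(W,v,relang(im,'top',W),relang(im,'top',(.5008,-.1447)))
s=capture('scene');cv2.imwrite('pics/s10.png',s);print(relang(s,'scene',(.5008,-.1447)))
q=proj('scene',[[.5,-.145,.07]])[0].astype(int)
a=overlay('scene',s,(q[0]-30,q[1]-25,50,50),8,[])
b=overlay('top',im,(310,200,50,50),8,[]);cc=overlay('top',im,(180,165,200,100),4,[])[:, :800]
cv2.imwrite('pics/d10.png',np.vstack([np.hstack([a,b]),cc])[:,:])
i=cv2.imread('pics/d10.png');cv2.imwrite('pics/d10.png',cv2.resize(i,(600,600)))
E
```

```text
t: 21.6
position: [0.4581, -0.1349, 0.0758]
orientation: [-180.0, -0.0, -24.1]
ft_force: [-0.7, 0.1, 0.7]
width: 0.543
t: 22.6
position: [0.355, -0.3645, 0.1709]
orientation: [180.0, -0.0, -24.1]
ft_force: [0.7, 0.0, -0.5]
width: 0.647
t: 22.85
position: [0.3466, -0.3826, 0.1707]
orientation: [180.0, -0.0, -24.3]
ft_force: [-0.1, 1.1, -0.0]
width: 0.646
22.85 [ 0.3466 -0.3826  0.1707] [179.97  -0.   -24.28] [-0.1  1.1 -0. ] 60.1
(np.float64(0.5008), np.float64(-0.1447)) -51.708820241349834 [np.float64(-15.0), np.float64(56.0), np.float64(-16.7), np.float64(55.0)] [np.float64(-15.0), np.float64(56.0), np.float64(-16.7), np.float64(55.0)]
[np.float64(-16.6), np.float64(22.0), np.float64(-16.5), np.float64(28.0)]
```

View pics/d10.png

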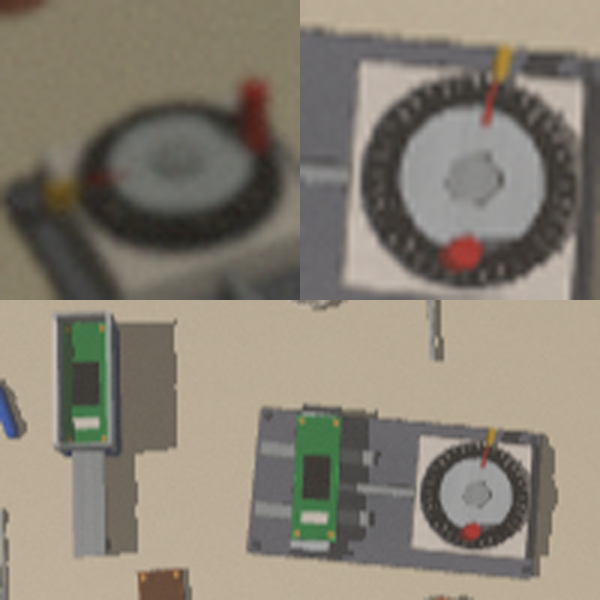

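The line meets the marker in both views: top -15.0° against -16.7°, scene -16.6° against -16.5°. The carrier sits between the stops, the other two are in the magazine, and the arm is clear.

```bash
python3 -m creep '[0,0,0,0,0,0,60,0,0,0,0,0,0,60,0,0,0,0,0,0,60,0,0,0,0,0,0,60]' && python3 -c "
from rig import *
print(sign_off())"
```

```text
t: 23.45
position: [0.3476, -0.3811, 0.1708]
orientation: [180.0, -0.0, -24.1]
ft_force: [-0.5, -0.5, 0.7]
width: 0.643
the job is handed in; nothing more can be done
None
```

I carried out both parts of the task and handed the job in at about 23.5 s of the 64 s; no verdict is reported.

**Carrier:** I drew the bottom green carrier about 107 mm out of the magazine, gripped it again at its middle and let go of it on the bed. The last top view shows it square and centred between the end stops. The other two carriers are still inside the magazine.

**Handwheel:** I wound the wheel anticlockwise until the red line was about 40° past the yellow marker, then brought it back clockwise by about 38°. That is more than the 23° of backlash, so the play should be taken up clockwise. I couldn't measure the play directly.

**Last checks:**
- **Red line:** the top camera puts it 1.7° (about 1.6 mm) from the marker and the scene camera 0.1°. Both are inside the 6 mm limit.
- **Disagreements:** from the gripper's position alone, the line came out about 4° from the marker just before the final nudge. The scene camera's own fit of the wheel centre was also about 1 cm off, so I used the top camera's centre.
- **Bystanders:** I kept clear of them and saw none move, but I did not measure their positions.

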